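# Cap a rack of specimen tubes in the ratchet lever press

## Robot

A 6-joint arm with a two-finger parallel gripper is mounted at the origin on the work surface. World frame = base frame: x ahead of the robot, y to its left, z up, the work surface at z = 0. Lengths are in m, angles in rad, forces in N, time in s.
With the tool pointing down it reaches from about 0.375 to 0.975 m from the base axis. Payload 3.8 kg.
Tool frame: the origin (TCP) lies where the fingers leave the gripper's body, on its centre line; the fingertips stand 73 mm ahead of it and the grasp point (between the pads) lies 54 mm ahead of it (nose_length is the distance from the TCP to the fingertips, in m); z points along the fingers, y is the line along which they close (so a half turn about z gives the same grasp; the last joint's range is limited). The gripper opens to 85 mm and grips with 20 to 120 N. Pads are 22 mm wide; open, the fingers measure 114 mm over their backs; the gripper's body (76 mm by 85 mm) begins 54 mm behind the grasp point. The pads swing forward as they close: fully open they stand 13 mm farther back than shut.
Start: joints at [-1.202, 0.264, 1.604, -0, 1.274, -0.037], TCP at [0.266, -0.62, 0.304] pointing down, gripper open.
Joint ranges: [-2.63, 2.63], [-0.94, 2.18], [0.31, 2.57], [-1.31, 4.45], [0, 2.66], [-2.55, 2.55]. Speed limits (rad/s): [2.57, 2.57, 3.14, 3.14, 3.14, 3.14].

## Interface

Orientations are given as a rotation vector (axis times angle).
In Python, from workcell import read_state, read_camera, calibration, finish_job, look_for, cut_out, tip_of, nose_length gives the robot as it stands.
- The arm moves only by the tool step_arm, never from a script. Its argument "targets" is a list of rows, each a list of 3 entries, a list of its own where there are three numbers: the turn, a rotation vector about the tool's x, y, z in rad, then the shift along the tool's x, y, z in mm, then the finger opening in mm, from 0 to 85.4. In form: [[[ax, ay, az], [x, y, z], grip], ...]. A call has 1 to 5 rows; each row shifts and turns the commanded pose from where the row before left it, along the tool's axes as they then stand; what a row does not reach is not made up. A row lasts 1/12 s, in which the tool goes at most 41.7 mm and 7.16 degrees, less where a joint would pass 70% of its speed; a pose out of reach is approached as far as the arm can. A call with a gripper value outside its range is refused whole. The fingers move at their own pace and stop on an object; "grip_force" is the grip in N (left out, the last holds). Time passes only in rows, so rows that do not move let the fingers close. It gives the time, the measured TCP pose, the force, the opening and the grip force at its end, in the units of the state.
- read_state(): the state, without advancing time (a new reading comes with each control period).
- read_camera(name): name is "scene" or "side" or "wrist"; returns the picture (400x640x3 uint8, red, green, blue); there is no depth.
- calibration(name): a dict with "camera_matrix" (3x3 intrinsics, pixels), "R" (3x3) and "t" (3): a world point X has camera coordinates R X + t. Camera axes: x right, y down, z forward; pixel columns grow to the right and rows downward; lengths in m; the calibration is good to about 2 mm. A picture is of the moment at which its call begins: read the wrist's pose just before it. calibration takes no time and is no camera call; for the wrist camera it gives the pose at the moment of the call.
- finish_job(): hands the job in; it is judged then, once.
Trained networks look in the newest picture that a camera, given by its name, has taken for a name from the list of things; names that differ only in an ending like _2 or _b are one class to them, and where a whole thing is asked for, a point or a joint stands for the part that bears it (a point fixed in the world has none). Each returns a list of dicts, best first, with "score" (0 to 1); they miss things now and then, are a little off and sometimes report something else, mostly with a low value. They report only what shows in the picture. A call takes as long as a camera call.
- look_for(camera, query): "extent" ([left, top, right, bottom] in pixels, round what is visible of it).
- cut_out(camera, query): "region" (400x640 bool, what is visible of it) and "extent" ([left, top, right, bottom] in pixels, round what is visible of it).
- tip_of(camera, query): "at" ([row, column] in pixels: a listed point, or the origin of a listed thing).
The state is a dict: "time": time; "q": joint angles; "joint_vel": joint speeds; "joint_torque": joint torques, N m; "tool_pos": TCP position; "tcp_rot": TCP orientation; "wrist_force": force on the tool from outside, world axes, zero at the start; "torque": the same for the moment, N m; "width": opening from 0.0 (shut) to 1.0 (fully open); "grip_force": force on a finger pad.
Only numpy, scipy, OpenCV 4.12 (cv2) and the standard library are available. Lean on these libraries where they do the work, as an engineer would, in place of code of your own. Each camera call takes 0.05 s, during which the arm holds its last target. There are 200 camera calls.

## Task

Close the caps on the tube rack that stands in the capping press: press the thumb pad of the ratchet pawl down until the pawl stays clear of the teeth, then push the lever arm all the way down so that the cap mat is fully home, and leave it closed. Only press and push: do not force the arm against the engaged pawl, do not lift the arm or the rack, and leave everything else on the bench where it is.

Things in the scene. Friction and masses are not known exactly. Their poses are not given: they have to be found in the camera images.
- press: Capping press, a fixed clamshell lever press: base 230 x 190 mm, 18 mm high, two hinge cheeks at the rear, lever arm, rack nest. Origin on the bench under the hinge axis; z up; -x from hinge to operator's side, where the arm reaches out; +y the pawl's side. Base spans x -165..65, y -95..95 mm. Fixed parts end 149 mm up (ear beside the pawl, x 32..62, y 26..34); the raised arm stays under 260 mm.
- hinge (a point): Middle of the arm's hinge axis, 85 mm above the bench. The axis runs along the press's y; the arm turns about it. The arm's pressing plate (84 x 126 mm) lies 53 to 137 mm from the hinge.
- press_arm (a joint): Lever arm's angle in rad above fully down (0 = level, plate flat on the seated mat). Starts about 0.4 to 0.7. Friction holds it where it is left, also when down. Pawl engaged: it sinks at most one tooth (0.17 rad); raising is free. Pawl free: 1 to 3 N down on the grip moves it, up to 12 N over the last 0.15 rad, as the plate presses the mat home.
- grip_top (a point): Middle of the flat top face of the black hand grip at the arm's end: 200 mm along the arm from the hinge and 13 mm towards its upper side. Grip 85 mm long (160 to 245 mm from the hinge), 34 mm wide, 26 mm thick. The point's x axis points along the arm back to the hinge, z out of the grip's upper face.
- pawl (a joint): Ratchet pawl: 0 = engaged (it reads 0 to 0.12 at the start), its three teeth in those of the steel sector on the arm's hub; 0.42 rad = fully free. Over-centre spring: it resists the thumb with about 3 N (more if the arm is leant on) as far as 0.2 rad, then snaps over to 0.42 and stays there by itself.
- pawl_pad (a point): Middle of the top of the pawl's thumb pad, a ribbed dark steel plate 28 x 28 mm, 60 mm to the +y side of the press's middle plane, over the hinge. Its top is 147 to 152 mm above the bench when engaged (sloping up to 0.2 rad, higher towards the operator), 131 mm when free: press straight down. It turns about a pin along y, 48 mm behind (+x of) the pad and 14 mm lower.
- rack_mid (a point): Middle of the loose tube rack in the nest, 19 mm above its underside; rack 86 x 128 mm, 38 mm high, standing on the base plate between low fences, under the arm's pressing plate.
- cap_mat (a joint): Pale 96-cap mat lying on the rack's tubes, 78 x 120 x 4.4 mm: height in m by which it still stands proud; starts at about 0.006, 0 = fully home. The press drives it home (22 N); it stays where it is pressed to.
- specimen_jar: Bystander: white-capped specimen jar, 54 mm across, 62 mm high. Origin at the centre of its underside.
- marker: Bystander: marker pen lying flat, 125 mm long, 14 mm thick. Origin at the centre of its underside.
- label_roll: Bystander: roll of paper labels lying on its flat side, 84 mm across, 51 mm high. Origin at the centre of its underside.
- tip_box: Bystander: green pipette-tip box with clear lid, 87 x 124 x 60 mm. Origin at the centre of its underside.
- cryovial: Bystander: single small screw-cap tube standing upright, 13 mm across, 46 mm high. Origin at the centre of its underside.
- freezer_box: Bystander: square cardboard freezer box, 137 x 137 x 52 mm. Origin at the centre of its underside.
- scanner: Bystander: black hand-held barcode scanner lying on the bench, 200 mm long, 60 mm high. Origin at the centre of its underside.

How it is judged:
On the way, in this order (a step that is already met when the one before it is completed fails the run):
1. the pawl is pressed free of the teeth while the arm is still up (value of joint pawl above 0.33 rad and value of joint press_arm above 0.22 rad), for 0.2 s.
2. the arm is pushed all the way down and the cap mat is home (value of joint press_arm below 0.035 rad and value of joint cap_mat below 0.0015 m), for 0.2 s.
At the end, for the whole second after the job is handed in: The arm stands within 0.035 rad of fully down and at rest, the cap mat is within 1.5 mm of fully home, and the rack is still in the nest (within 8 mm of where it was) (all of step 2 and distance of rack_mid from where it was at the start of the episode below 0.008 m and velocity of joint press_arm between -0.05 and 0.05 rad/s); the robot touches nothing.
It fails at once if the press is forced with more than 40 N while the pawl is still in the teeth (value of joint pawl below 0.15 rad and contact force between the fingers and press above 40 N).
It fails at once if the arm is lifted, or forced past the teeth, with the pawl still engaged (value of joint pawl below 0.2 rad and distance of grip_top from where it was at the start of the episode above 0.055 m).
It fails at once if the arm is lifted above where it can have started (value of joint press_arm above 0.78 rad).
It fails at once if the rack is lifted or shifted out of the nest (distance of rack_mid from where it was at the start of the episode above 0.01 m).
It fails at once if something else on the bench is moved by more than 20 mm (distance of any of specimen_jar, marker, label_roll, tip_box, cryovial, freezer_box, scanner from where it was at the start of the episode above 0.02 m).
It also fails if it takes over 43 s, if anything falls off the work surface, if the arm or the gripper's body presses on something with over 40 N, if the wrist force passes 120 N, or if a joint passes its speed limit or range.

## Working session

There is one attempt and no reset: what is moved stays moved. The work goes in short steps, Python scripts to look and compute and a tool call to move; the robot and the scene stay as the last step left them, time stands still between calls to the robot, and variables do not carry over. Pictures are saved under pics/ and viewed, at most 10 in all, crops included, and the job is handed in when it is done.

Besides the shell and the picture viewer there is one more tool, called after ">>>" as a command line: name --argument value ..., lists and objects as JSON in quotes. step_arm: Moves the arm, as the interface text tells. Its arguments: {"type":"object","properties":{"targets":{"type":"array","items":{"type":"array"}},"grip_force":{"type":"number"}},"required":["targets"]}

```bash
mkdir -p pics
cat > h.py <<'E'
import numpy as np, cv2
from workcell import *
def tri(obs):
    A=[]
    for cam,(r,c) in obs:
        k=calibration(cam);P=np.array(k["camera_matrix"])@np.c_[k["R"],k["t"]]
        A+= [c*P[2]-P[0], r*P[2]-P[1]]
    v=np.linalg.svd(np.array(A))[2][-1];return v[:3]/v[3]
def proj(cam,X):
    k=calibration(cam);p=np.array(k["camera_matrix"])@(np.array(k["R"])@X+k["t"]);return p[1]/p[2],p[0]/p[2]
E
python3 - <<'E'
from h import *
for c in("scene","side"):
    cv2.imwrite(f"pics/{c}0.png",read_camera(c)[:,:,::-1])
for q in("press","hinge","grip_top","pawl_pad","rack_mid"):
    o=[]
    for c in("scene","side"):
        r=tip_of(c,q)
        if r: print(q,c,r[0]); o.append((c,r[0]["at"]))
    if len(o)==2:
        X=tri(o);print(q,X.round(4),[np.round(proj(c,X)-np.array(a),1) for c,a in o])
s=read_state();print(s["time"],s["tool_pos"],s["tcp_rot"],s["wrist_force"],nose_length() if callable(nose_length) else nose_length)
E
```

```text
press scene {'at': [222.2, 357.8], 'score': 0.84}
press side {'at': [222.2, 269.0], 'score': 0.91}
press [ 0.6751  0.0778 -0.0088] [array([ 0.1, -2. ]), array([-0. , -1.9])]
hinge scene {'at': [210.2, 356.4], 'score': 0.78}
hinge side {'at': [203.8, 264.6], 'score': 0.59}
hinge [0.6735 0.0775 0.0795] [array([-0. ,  0.5]), array([0. , 0.4])]
grip_top scene {'at': [168.7, 321.8], 'score': 0.68}
grip_top side {'at': [201.1, 308.4], 'score': 0.73}
grip_top [0.5038 0.08   0.2   ] [array([0. , 1.2]), array([-0.1,  1.3])]
pawl_pad scene {'at': [188.5, 372.8], 'score': 0.49}
pawl_pad side {'at': [200.4, 249.9], 'score': 0.63}
pawl_pad [0.6787 0.1437 0.1539] [array([ 0.2, -3.2]), array([-0.1, -3.1])]
rack_mid scene {'at': [204.9, 337.3], 'score': 0.81}
rack_mid side {'at': [227.0, 291.1], 'score': 0.89}
rack_mid [0.5805 0.0761 0.0306] [array([ 0. , -0.1]), array([ 0. , -0.1])]
0.6 [ 0.26643678 -0.62019687  0.3039252 ] [3.07710252e+00 6.32963791e-01 1.56590512e-05] [-0.2335505   0.1760241   0.63815708] 0.0726
```

View pics/scene0.png

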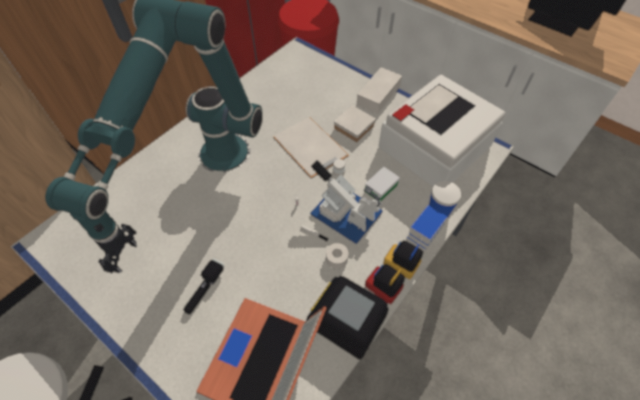

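View pics/side0.png

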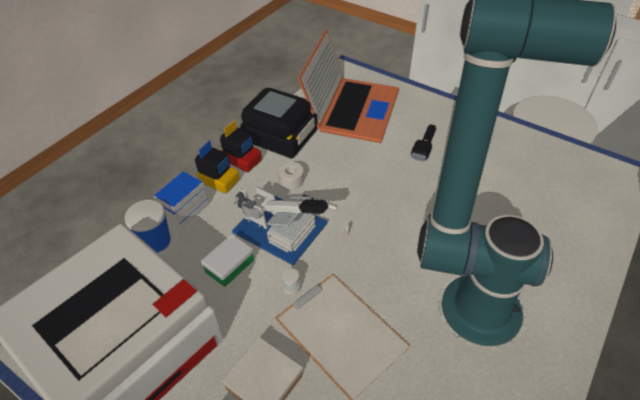

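The scene view has the press (blue base) at about (345,215) px with its grip at (321,170). In the side view the base is at (285,235) and the grip at (313,206). Both match the triangulated points, so the press lies almost along the world axes. I'll raise the tool, align it, close the fingers and move over.

>>> step_arm --targets '[[[0,0,0.0812],[0,0,-14],0],[[0,0,0.0812],[0,0,-14],0],[[0,0,0.0812],[0,0,-14],0],[[0,0,0.0812],[0,0,-14],0],[[0,0,0.0812],[0,0,-14],0]]'

```text
time: 1.02
tool_pos: [0.2664, -0.6201, 0.3746]
tcp_rot: [3.142, -0.007, -0.0]
wrist_force: [0.5, -0.1, -1.0]
width: 0.299
grip_force: 0.0
```

>>> step_arm --targets '[[[0,0,0],[18,-34,0],0],[[0,0,0],[18,-34,0],0],[[0,0,0],[18,-34,0],0],[[0,0,0],[18,-34,0],0],[[0,0,0],[18,-34,0],0]]'

```text
time: 1.43
tool_pos: [0.3569, -0.4487, 0.374]
tcp_rot: [3.141, -0.001, 0.001]
wrist_force: [0.2, -0.1, -0.6]
width: -0.005
grip_force: 0.0
```

>>> step_arm --targets '[[[0,0,0],[18,-34,0],0],[[0,0,0],[18,-34,0],0],[[0,0,0],[18,-34,0],0],[[0,0,0],[18,-34,0],0],[[0,0,0],[18,-34,0],0]]'

```text
time: 1.85
tool_pos: [0.447, -0.2785, 0.3742]
tcp_rot: [3.141, -0.001, 0.001]
wrist_force: [0.5, -0.9, 0.8]
width: 0.006
grip_force: 0.0
```

>>> step_arm --targets '[[[0,0,0],[18,-34,0],0],[[0,0,0],[18,-34,0],0],[[0,0,0],[18,-34,0],0],[[0,0,0],[18,-34,0],0],[[0,0,0],[18,-34,0],0]]'

```text
time: 2.27
tool_pos: [0.5371, -0.1084, 0.3743]
tcp_rot: [3.141, -0.0, 0.002]
wrist_force: [0.6, -1.8, -0.1]
width: 0.001
grip_force: 0.0
```

>>> step_arm --targets '[[[0,0,0],[18,-34,0],0],[[0,0,0],[18,-34,0],0],[[0,0,0],[18,-34,0],0],[[0,0,0],[18,-34,0],0],[[0,0,0],[18,-34,0],0]]'

```text
time: 2.68
tool_pos: [0.6272, 0.0617, 0.3742]
tcp_rot: [3.142, 0.0, 0.001]
wrist_force: [0.6, -0.1, 0.3]
width: -0.005
grip_force: 0.0
```

Run:
```python
from h import *
cv2.imwrite("pics/w1.png",read_camera("wrist")[:,:,::-1])
k=calibration("wrist");K=np.array(k["camera_matrix"]);R=np.array(k["R"]);C=-R.T@k["t"];print("cam",C)
for q,z in(("hinge",.085),("pawl_pad",.150),("grip_top",.2),("press",0),("rack_mid",.037)):
    for r in tip_of("wrist",q)[:1]:
        a=r["at"];d=R.T@np.linalg.solve(K,[a[1],a[0],1]);print(q,r,(C+d*(z-C[2])/d[2]).round(4))
print(nose_length() if callable(nose_length) else nose_length)
```

```text
cam [0.69797554 0.06805427 0.44481421]
hinge {'at': [133.2, 299.8], 'score': 0.9} [0.6799 0.0899 0.085 ]
pawl_pad {'at': [140.9, 232.8], 'score': 0.63} [0.6757 0.1503 0.15  ]
grip_top {'at': [136.1, 298.4], 'score': 0.62} [0.6834 0.0841 0.2   ]
press {'at': [133.0, 302.6], 'score': 0.97} [0.6759 0.0911 0.    ]
0.0726
```

View pics/w1.png

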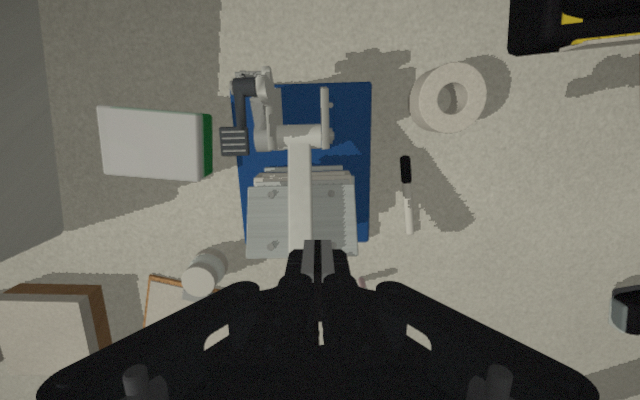

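The ribbed pawl pad is at about (233,140) px and the hub at (300,135). The marker is on the right at (406,190), and the jar at lower left at (205,275). Next I go above the pad and look again.

>>> step_arm --targets '[[[0,0,0],[12,-22,0],0],[[0,0,0],[12,-22,0],0],[[0,0,0],[12,-22,20],0],[[0,0,0],[12,-22,30],0],[[0,0,0],[0,0,30],0]]'

```text
time: 3.4
tool_pos: [0.6767, 0.1495, 0.2951]
tcp_rot: [-3.139, 0.0, -0.009]
wrist_force: [-0.5, 0.0, -0.5]
width: -0.003
grip_force: 0.0
```

Run:
```python
from h import *
s=read_state();p=s["tool_pos"]
cv2.imwrite("pics/w2.png",read_camera("wrist")[:,:,::-1])
k=calibration("wrist");K=np.array(k["camera_matrix"]);R=np.array(k["R"]);C=-R.T@k["t"];print("tcp",p,"cam",C)
print("tip px",proj("wrist",p-[0,0,.0726]),"landing px",proj("wrist",np.array([p[0],p[1],.15])))
for q,z in(("hinge",.085),("pawl_pad",.150),("press",0)):
    for r in tip_of("wrist",q)[:1]:
        a=r["at"];d=R.T@np.linalg.solve(K,[a[1],a[0],1]);print(q,r,(C+d*(z-C[2])/d[2]).round(4))
```

```text
tcp [0.67670581 0.14953134 0.29511844] cam [0.74154347 0.14786611 0.35604876]
tip px (np.float64(252.9322682751975), np.float64(313.0684747181631)) landing px (np.float64(207.9299536247209), np.float64(314.1627196354493))
hinge {'at': [195.4, 389.0], 'score': 0.96} [0.6684 0.0806 0.085 ]
pawl_pad {'at': [217.8, 328.3], 'score': 0.88} [0.6692 0.1394 0.15  ]
press {'at': [179.1, 371.8], 'score': 0.94} [0.6657 0.0815 0.    ]
```

View pics/w2.png

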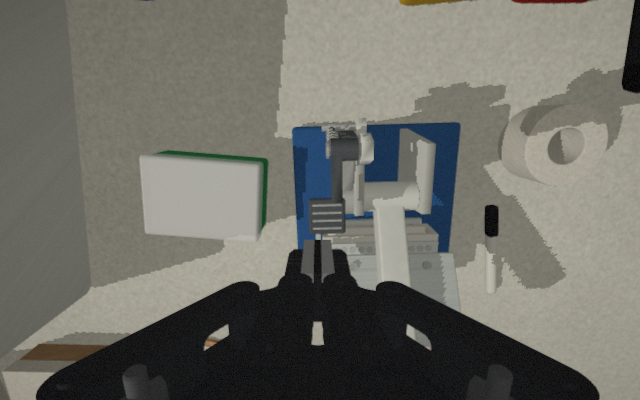

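The pad is centred at (327,217) px and the landing point at (314,208), so I need about -8 mm in x and -8 mm in world y. I'll correct that, go down close and check.

>>> step_arm --targets '[[[0,0,0],[-4,4,10],0],[[0,0,0],[-4,5,10],0],[[0,0,0],[0,0,14],0],[[0,0,0],[0,0,14],0],[[0,0,0],[0,0,0],0]]'

```text
time: 4.02
tool_pos: [0.6645, 0.1379, 0.2417]
tcp_rot: [3.141, -0.002, -0.009]
wrist_force: [-0.7, 0.0, -0.7]
width: 0.001
grip_force: 0.0
```

Run:
```python
from h import *
s=read_state();p=s["tool_pos"]
im=read_camera("wrist")
cv2.imwrite("pics/w3.png",cv2.resize(im[100:320,180:500,::-1],None,fx=2.4,fy=2.4))
k=calibration("wrist");K=np.array(k["camera_matrix"]);R=np.array(k["R"]);C=-R.T@k["t"];print("tcp",p)
print("tip px",proj("wrist",p-[0,0,.0726]),"landing px",proj("wrist",np.array([p[0],p[1],.15])))
for q,z in(("hinge",.085),("pawl_pad",.150)):
    for r in tip_of("wrist",q)[:1]:
        a=r["at"];d=R.T@np.linalg.solve(K,[a[1],a[0],1]);print(q,r,(C+d*(z-C[2])/d[2]).round(4))
print(cut_out("wrist","pawl")[0]["extent"])
```

```text
tcp [0.66447666 0.13786616 0.24165236]
tip px (np.float64(252.83196537172105), np.float64(318.407683057886)) landing px (np.float64(238.4888799084179), np.float64(318.229179666646))
hinge {'at': [191.5, 387.0], 'score': 0.94} [0.6763 0.084  0.085 ]
pawl_pad {'at': [223.9, 308.9], 'score': 0.76} [0.6735 0.1432 0.15  ]
[286.6, 111.9, 349.7, 248.4]
```

View pics/w3.png

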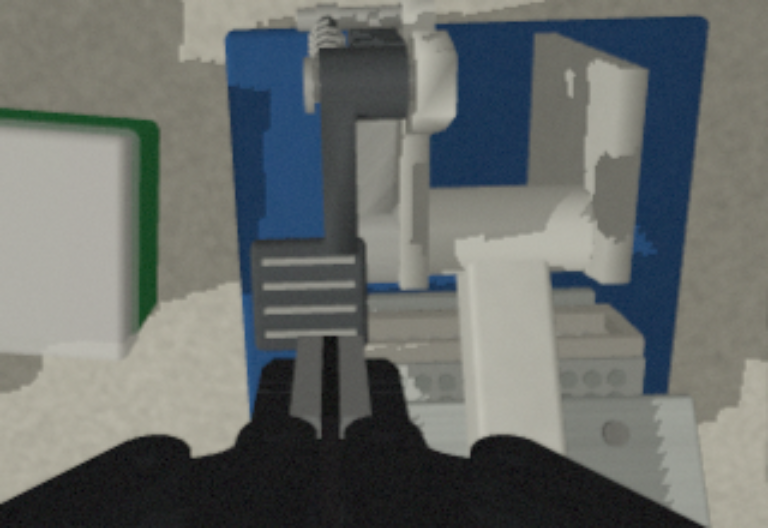

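The pad centre is at about (308,223) px against a landing point of (318,238), so I shift +8 mm in x and +5 mm in world y. Then I press gently.

>>> step_arm --targets '[[[0,0,0],[4,-3,0],0],[[0,0,0],[4,-2,0],0],[[0,0,0],[0,0,8],0],[[0,0,0],[0,0,6],0],[[0,0,0],[0,0,3],0]]'

```text
time: 4.63
tool_pos: [0.6741, 0.1438, 0.2272]
tcp_rot: [3.141, 0.0, -0.003]
wrist_force: [-0.8, 0.4, -0.0]
width: 0.001
grip_force: 0.0
```

>>> step_arm --targets '[[[0,0,0],[0,0,3],0],[[0,0,0],[0,0,2],0],[[0,0,0],[0,0,2],0]]'

```text
time: 4.88
tool_pos: [0.6744, 0.1437, 0.2213]
tcp_rot: [3.141, -0.0, -0.001]
wrist_force: [-0.5, 0.2, 0.4]
width: 0.002
grip_force: 0.0
```

>>> step_arm --targets '[[[0,0,0],[0,0,2],0],[[0,0,0],[0,0,2],0],[[0,0,0],[0,0,2],0]]'

```text
time: 5.13
tool_pos: [0.6747, 0.1438, 0.216]
tcp_rot: [-3.141, 0.0, -0.001]
wrist_force: [-0.6, 0.5, -0.3]
width: 0.001
grip_force: 0.1
```

>>> step_arm --targets '[[[0,0,0],[0,0,2],0],[[0,0,0],[0,0,1],0]]'

```text
time: 5.3
tool_pos: [0.6745, 0.1437, 0.2125]
tcp_rot: [3.142, -0.0, -0.0]
wrist_force: [-0.3, 0.9, -0.9]
width: -0.002
grip_force: 0.0
```

>>> step_arm --targets '[[[0,0,0],[0,0,2],0],[[0,0,0],[0,0,1],0]]'

```text
time: 5.47
tool_pos: [0.6746, 0.1437, 0.2096]
tcp_rot: [3.142, -0.0, -0.0]
wrist_force: [-0.1, -0.4, 0.5]
width: -0.0
grip_force: 0.0
```

>>> step_arm --targets '[[[0,0,0],[0,0,2],0],[[0,0,0],[0,0,1],0]]'

```text
time: 5.63
tool_pos: [0.6746, 0.1437, 0.2067]
tcp_rot: [-3.142, 0.0, -0.0]
wrist_force: [-1.0, -0.2, 3.9]
width: 0.003
grip_force: 1.9
```

Run:
```python
from h import *
im=read_camera("wrist");print(read_state()["tool_pos"])
cv2.imwrite("pics/w4.png",cv2.resize(im[100:320,180:500,::-1],None,fx=2.4,fy=2.4))
```

```text
[0.67468492 0.1437594  0.20686717]
```

View pics/w4.png

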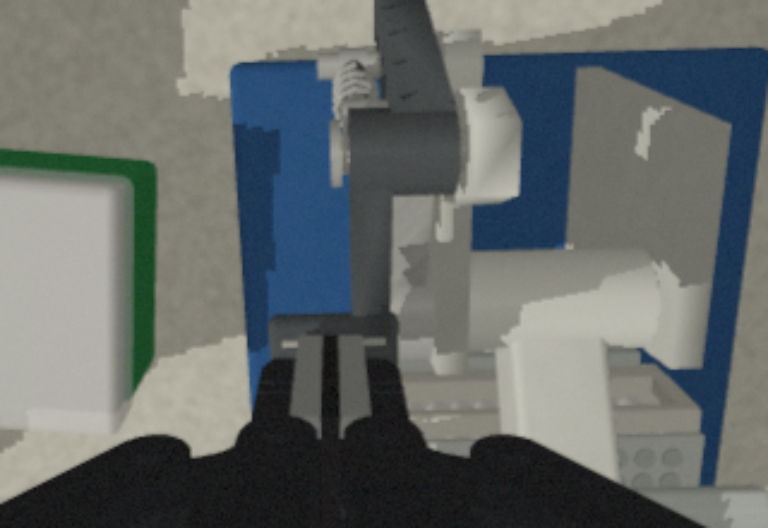

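The tip is on the pad and contact has just begun (about 4 N). I keep pressing slowly.

>>> step_arm --targets '[[[0,0,0],[0,0,1.5],0],[[0,0,0],[0,0,1],0]]'

```text
time: 5.85
tool_pos: [0.6749, 0.1438, 0.2063]
tcp_rot: [-3.141, 0.0, -0.001]
wrist_force: [-4.1, -1.1, 10.1]
width: 0.002
grip_force: 5.9
```

>>> step_arm --targets '[[[0,0,0],[0,0,1.5],0],[[0,0,0],[0,0,1],0]]'

```text
time: 6.02
tool_pos: [0.675, 0.1439, 0.2058]
tcp_rot: [-3.141, 0.0, -0.002]
wrist_force: [-8.8, -0.8, 19.3]
width: -0.0
grip_force: 10.1
```

>>> step_arm --targets '[[[0,0,0],[0,0,1],0],[[0,0,0],[0,0,1],0]]'

```text
time: 6.18
tool_pos: [0.6751, 0.1439, 0.2055]
tcp_rot: [-3.141, 0.0, -0.004]
wrist_force: [-10.7, -0.9, 25.7]
width: -0.0
grip_force: 13.6
```

It's a hard stop at a tip height of 0.133 m. The reaction leans towards -x, so the pad now slopes towards the operator, which fits a free pawl. I'll back off and look.

>>> step_arm --targets '[[[0,0,0],[0,0,-10],0],[[0,0,0],[0,0,-12],0],[[0,0,0],[0,0,-20],0],[[0,0,0],[-4,0,-20],0],[[0,0,0],[-8,0,-20],0]]'

```text
time: 6.6
tool_pos: [0.6629, 0.1436, 0.2824]
tcp_rot: [3.142, -0.001, -0.0]
wrist_force: [0.8, -0.5, 0.8]
width: -0.001
grip_force: 0.0
```

Run:
```python
from h import *
s=read_state();print(s["tool_pos"])
im=read_camera("wrist")
cv2.imwrite("pics/w5.png",cv2.resize(im[80:300,180:500,::-1],None,fx=2.4,fy=2.4))
read_camera("side");read_camera("scene")
k=calibration("wrist");K=np.array(k["camera_matrix"]);R=np.array(k["R"]);C=-R.T@k["t"]
for q,z in(("hinge",.085),("pawl_pad",.131)):
    for r in tip_of("wrist",q)[:1]:
        a=r["at"];d=R.T@np.linalg.solve(K,[a[1],a[0],1]);print(q,r,(C+d*(z-C[2])/d[2]).round(4))
for q in("hinge","grip_top","pawl_pad"):
    o=[(c,r[0]["at"]) for c in("scene","side") if (r:=tip_of(c,q))]
    if len(o)==2:
        X=tri(o);print(q,X.round(4),[np.round(proj(c,X)-np.array(a),1) for c,a in o])
```

```text
[0.6629236  0.14364179 0.28237675]
pawl_pad {'at': [197.5, 319.1], 'score': 0.61} [0.6728 0.143  0.131 ]
hinge [0.6768 0.0685 0.0741] [array([ 0.1, -2.6]), array([-0. , -2.4])]
grip_top [0.4973 0.0795 0.2068] [array([0.1, 2.3]), array([-0.2,  2.4])]
pawl_pad [0.6727 0.1392 0.1292] [array([ 0.1, -0.8]), array([-0. , -0.8])]
```

View pics/w5.png

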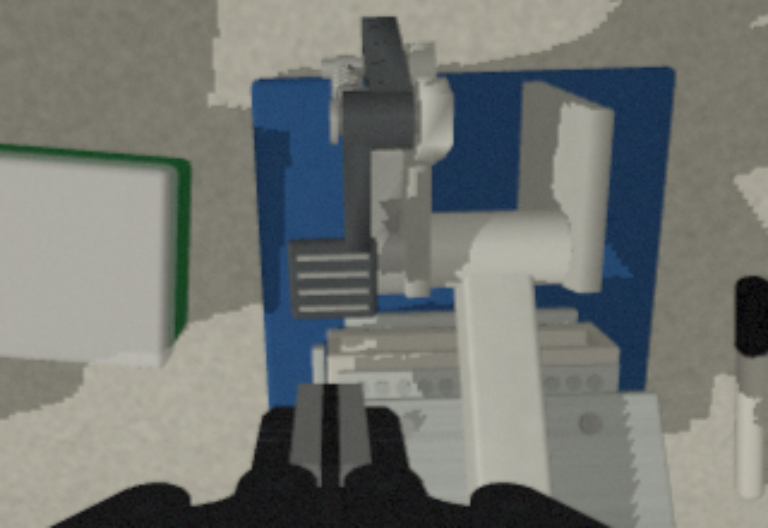

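The pawl pad stays down at 0.129–0.131 m with its tail swung clear of the sector, so the pawl is free. The hinge is at about (0.675, 0.083), so the grip top is near (0.51, 0.083, 0.20). I go over the grip.

>>> step_arm --targets '[[[0,0,0],[0,0,-35],0],[[0,0,0],[0,0,-30],0],[[0,0,0],[-36,15,0],0],[[0,0,0],[-36,15,0],0],[[0,0,0],[-36,15,0],0]]'

```text
time: 7.57
tool_pos: [0.5541, 0.0985, 0.3471]
tcp_rot: [3.142, 0.0, 0.001]
wrist_force: [-0.4, 1.2, -0.1]
width: 0.001
grip_force: 0.0
```

>>> step_arm --targets '[[[0,0,0],[-36,14,0],0],[[0,0,0],[-6,1,20],0],[[0,0,0],[0,0,20],0],[[0,0,0],[0,0,0],0]]'

```text
time: 7.9
tool_pos: [0.5097, 0.0832, 0.303]
tcp_rot: [3.141, -0.001, -0.01]
wrist_force: [-0.5, -0.4, -1.3]
width: -0.0
grip_force: 0.0
```

Run:
```python
from h import *
s=read_state();p=s["tool_pos"];print(p)
im=read_camera("wrist")
cv2.imwrite("pics/w6.png",im[:,:,::-1])
k=calibration("wrist");K=np.array(k["camera_matrix"]);R=np.array(k["R"]);C=-R.T@k["t"]
print("landing",proj("wrist",np.array([p[0],p[1],.2])))
for q,z in(("hinge",.085),("grip_top",.2),("pawl_pad",.131)):
    for r in tip_of("wrist",q)[:1]:
        a=r["at"];d=R.T@np.linalg.solve(K,[a[1],a[0],1]);print(q,r,(C+d*(z-C[2])/d[2]).round(4))
```

```text
[0.50970698 0.0832131  0.30301045]
landing (np.float64(232.04591899542154), np.float64(318.0442665075594))
grip_top {'at': [235.9, 325.3], 'score': 0.74} [0.5071 0.0787 0.2   ]
```

View pics/w6.png

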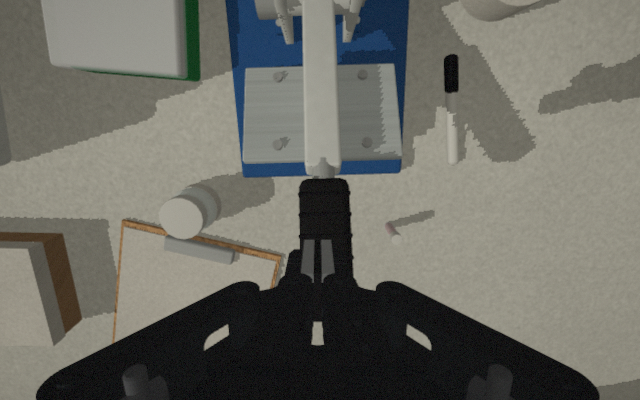

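The grip is under the fingertips, centred at about column 326 against 318, so I shift 4 mm. The jar at (190,210) and the cryovial at (393,230) are clear. I push down along the arc.

>>> step_arm --targets '[[[0,0,0],[0,4,10],0],[[0,0,0],[0,0,10],0],[[0,0,0],[0,0,6],0],[[0,0,0],[0,0,4],0],[[0,0,0],[-3,0,5],0]]'

```text
time: 8.52
tool_pos: [0.5098, 0.0797, 0.271]
tcp_rot: [3.142, -0.001, -0.001]
wrist_force: [0.7, 0.3, 0.2]
width: -0.001
grip_force: 0.0
```

>>> step_arm --targets '[[[0,0,0],[-3,0,5],0],[[0,0,0],[-3,0,5],0],[[0,0,0],[-3,0,5],0],[[0,0,0],[-3,0,6],0],[[0,0,0],[-3,0,6],0]]'

```text
time: 8.93
tool_pos: [0.4944, 0.0797, 0.2446]
tcp_rot: [3.142, -0.0, 0.001]
wrist_force: [0.9, -0.1, 1.6]
width: -0.001
grip_force: 0.5
```

>>> step_arm --targets '[[[0,0,0],[-2,0,6],0],[[0,0,0],[-2,0,6],0],[[0,0,0],[-2,0,6],0],[[0,0,0],[-2,0,6],0],[[0,0,0],[-2,0,6],0]]'

```text
time: 9.35
tool_pos: [0.4843, 0.0798, 0.2142]
tcp_rot: [3.142, -0.0, -0.001]
wrist_force: [-0.2, -0.5, 0.6]
width: 0.002
grip_force: 0.5
```

Tip at 0.142 m, moving freely. The target is about 0.098.

>>> step_arm --targets '[[[0,0,0],[-2,0,5],0],[[0,0,0],[-2,0,5],0],[[0,0,0],[-2,0,5],0],[[0,0,0],[-1,0,5],0],[[0,0,0],[-1,0,5],0]]'

```text
time: 9.77
tool_pos: [0.4768, 0.0798, 0.19]
tcp_rot: [-3.141, 0.0, -0.001]
wrist_force: [-1.2, -0.4, 7.4]
width: 0.002
grip_force: 3.7
```

>>> step_arm --targets '[[[0,0,0],[-1,0,4],0],[[0,0,0],[0,0,4],0],[[0,0,0],[0,0,4],0],[[0,0,0],[0,0,3],0],[[0,0,0],[0,0,3],0]]'

```text
time: 10.18
tool_pos: [0.475, 0.0798, 0.1725]
tcp_rot: [3.141, -0.0, -0.003]
wrist_force: [-4.8, -0.8, 10.0]
width: -0.001
grip_force: 5.2
```

>>> step_arm --targets '[[[0,0,0],[0,0,2],0],[[0,0,0],[0,0,2],0],[[0,0,0],[0,0,0],0]]'

```text
time: 10.43
tool_pos: [0.475, 0.0798, 0.1705]
tcp_rot: [3.141, -0.0, -0.005]
wrist_force: [-11.4, -0.9, 24.9]
width: -0.004
grip_force: 12.2
```

>>> step_arm --targets '[[[0,0,0],[0,0,2],0],[[0,0,0],[0,0,2],0],[[0,0,0],[0,0,0],0]]'

```text
time: 10.68
tool_pos: [0.4751, 0.0798, 0.1703]
tcp_rot: [3.141, -0.0, -0.006]
wrist_force: [-23.8, -3.2, 51.3]
width: -0.001
grip_force: 25.3
```

The arm hits a hard stop at a tip height of 0.098 m, which is the fully-down height. I retreat.

>>> step_arm --targets '[[[0,0,0],[0,0,-4],0],[[0,0,0],[0,0,-4],0],[[0,0,0],[0,0,-6],0],[[0,0,0],[0,0,-20],0],[[0,0,0],[0,0,-35],0]]'

```text
time: 11.1
tool_pos: [0.4723, 0.0794, 0.2289]
tcp_rot: [3.14, -0.0, -0.016]
wrist_force: [0.1, 0.1, -1.0]
width: 0.004
grip_force: 0.0
```

>>> step_arm --targets '[[[0,0,0],[0,0,-35],0],[[0,0,0],[0,0,-35],0],[[0,0,0],[0,0,0],0],[[0,0,0],[0,0,0],0]]'

```text
time: 11.43
tool_pos: [0.477, 0.0799, 0.3053]
tcp_rot: [-3.141, 0.0, -0.008]
wrist_force: [-0.4, 0.8, -1.6]
width: 0.001
grip_force: 0.0
```

Run:
```python
from h import *
im=read_camera("wrist");print(read_state()["tool_pos"],read_state()["wrist_force"])
a=read_camera("side")[150:290,200:380];b=read_camera("scene")[130:270,270:450]
cv2.imwrite("pics/end.png",np.vstack([cv2.resize(np.hstack([a,b]),(800,311)),cv2.resize(im[:230,:],(800,288))])[:,:,::-1])
o=[(c,tip_of(c,"grip_top")[0]["at"]) for c in("scene","side")]
print(tri(o))
```

```text
[0.4757562  0.07982065 0.30309235] [ 0.06167334  0.09907771 -1.27037104]
[0.47170941 0.08047477 0.10476687]
```

View pics/end.png

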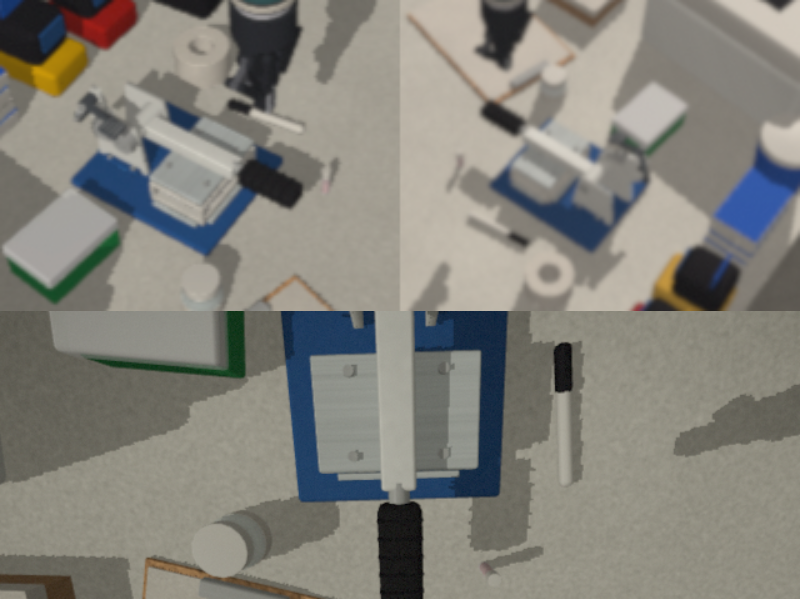

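The arm lies level with its plate flat on the rack (upper panels at (210,170) and (540,150)). The robot is clear and the bystanders are where they were, so I hand in.

```bash
python3 -c "
from workcell import finish_job
print(finish_job())"
```

```text
the job is handed in; nothing more can be done
None
```

The job is handed in, with no verdict returned: the pawl was pressed free, the arm was pushed to its hard stop at the fully-down height and stayed there, the plate lies flat on the rack, and the robot was clear of everything.

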